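Load the slim tin into the paint shaker and clamp it

ROBOT

A 7-joint arm with a two-finger parallel gripper is mounted at the origin on the work surface. World frame = base frame: x ahead of the robot, y to its left, z up, the work surface at z = 0. Lengths are in mm, angles in rad, forces in N, time in s.
With the tool pointing down it reaches from about 400 to 875 mm from the base axis. Payload 4.4 kg.
Tool frame: the origin (TCP) lies at the very end of the fingers, on their centre line; the grasp point (between the pads) lies 19 mm behind it; z points along the fingers, y is the line along which they close (so a half turn about z gives the same grasp; the last joint's range is limited). The gripper opens to 85 mm and grips with 20 to 120 N. Pads are 22 mm wide; open, the fingers measure 114 mm over their backs; the gripper's body (76 mm by 85 mm) begins 54 mm behind the grasp point. The pads swing forward as they close: fully open they stand 13 mm farther back than shut.
Start: joints at [-1.372, 0.628, 0.038, 1.517, -0.027, 0.996, -0.02], TCP at [170.091, 627.365, 231.313] pointing down, gripper open.
Joint ranges: [-3.06, 3.06], [-0.37, 2.12], [-1.25, 1.32], [0.18, 2.47], [-1.1, 4.24], [0.23, 1.98], [-2.94, 2.94]. Speed limits (rad/s): [2.57, 2.57, 3.14, 3.14, 3.14, 3.14, 3.14].

INTERFACE

Orientations are given as [roll, pitch, yaw] about the fixed x, y, z axes, in that order (R = Rz(yaw) Ry(pitch) Rx(roll)).
In Python, from cell import monitor, viewer, workorder gives the robot as it stands.
- The arm moves only by the tool arm_command, never from a script. Its argument "series" is one flat list of numbers, 5 for each row, row after row: the opening in per cent of the stroke, from 0 (shut) to 100 (fully open), then the shift along the tool's x, y, z in cm, then the turn about the tool's z in degrees. In form: [claw, x, y, z, roll, claw, x, y, z, roll, ...]. A call has exactly 5 rows; each row is the pose to reach, as a shift and turn from the pose commanded when the call began, along the tool's axes at that moment; what a row does not reach only later rows make up. A row lasts 1/12 s, in which the tool goes at most 41.7 mm and 7.16 degrees, less where a joint would pass 70% of its speed; a pose out of reach is approached as far as the arm can. A call with a gripper value outside its range is refused whole. The fingers move at their own pace and stop on an object; the grip force is fixed at half the most. Time passes only in rows, so rows that repeat a pose let the fingers close, or fill a call up. It gives the time, the measured TCP pose, the force, the opening and the grip force at its end, in the units of the state.
- monitor.read_state(): the state, without advancing time (a new reading comes with each control period).
- viewer.get_image(name): name is "scene" or "top" or "wrist"; returns (picture, depth): 420x560x3 uint8, red, green, blue; 420x560 float32, mm along the optical axis (not along the pixel's ray), 0 where there is no reading.
- viewer.camera_model(name): a dict with "mtx" (3x3 intrinsics, pixels), "dist_coeffs" ([k1, k2, p1, p2, k3] as OpenCV has them; the pictures are not rectified), "R" (3x3) and "t" (3): a world point X has camera coordinates R X + t. Camera axes: x right, y down, z forward; pixel columns grow to the right and rows downward; lengths in mm; the calibration is good to about 2 mm. A picture is of the moment at which its call begins: read the wrist's pose just before it. camera_model takes no time and is no camera call; for the wrist camera it gives the pose at the moment of the call.
- workorder.finish_job(): hands the job in; it is judged then, once.
The state is a dict: "clock": time; "qpos": joint angles; "qd": joint speeds; "tau": joint torques, N m; "eef_pos": TCP position; "tool_rot": TCP orientation; "force": force on the tool from outside, world axes, zero at the start; "torque": the same for the moment, N m; "width": finger opening in mm; "gripper_force": force on a finger pad.
Only numpy, scipy, OpenCV 4.12 (cv2) and the standard library are available. Lean on these libraries where they do the work, as an engineer would, in place of code of your own. Each camera call takes 0.05 s, during which the arm holds its last target. There are 200 camera calls.

TASK

Load the slim paint tin into the bench paint shaker ready for mixing: stand it on the platform and slide it, upright, under the open clamp head until it meets the cradle's rear stop. Then push the clamp head down onto its lid until the sprung pressure pad is about half compressed, and let go. Leave the other things on the bench where they are.

Things in the scene. Friction and masses are not known exactly. Their poses are not given: they have to be found in the camera images.
- tin: the slim closed steel paint tin with a pressed lid and a paper band, 60 mm diameter, 90 mm tall, about 0.35 kg (0.25 to 0.5 kg), standing on the bench; the only tin that is taller than wide by half. Origin: centre of its underside, z up along its axis
- shaker: the paint shaker: fixed on the bench, its place and yaw vary. Origin on the bench under the seat; x points from its open loading side (towards the robot) to its rear, y to its left, z up. Steel platform, top 60 mm above the bench, x -130 to +75 mm, y +-105 mm, no lip in front. Two 18 mm columns at x 0, y +-78 mm, up to 300 mm above the bench. The clamp head rides on them
- seat (a point): centre of the tin's underside when home: on the platform, same axes as the shaker. Around it a black cradle: two rails 14 mm high, inner faces at y +-33 mm (6 mm wider than the tin) from x -57 to +43 mm, flaring in front to y +-55 mm at x -101 mm, and a rear stop 24 mm high with its face at x +30 mm, which the tin touches when home
- loading (a point): loading place on the platform, 88 mm in front of the seat (same axes), between the flared rail ends: centre of the tin's underside for setting it down. A gripper pointing straight down is here clear of the head; nearer the seat its body would hit the head, so the tin must be slid on with the gripper leaning back towards the loading side
- handle (a point): middle of the top of the clamp head's bow handle, straight above the seat; moves with the head. A bar 18 mm thick, 116 mm long along the shaker's y, with 29 mm free height under it. Lower down the head is a cross-beam with bushings, y +-96 mm, x +-18 mm, from 37 to 81 mm under this point, then the round pad, 56 mm across, its underside 103 mm under this point
- head (a joint): how far the clamp head is pushed down its columns, in m: 0 at the top (handle point 303 mm, pad's underside 200 mm above the bench), limit 0.075. Starts at 0 to 0.034; the pad meets the lid of a tin that is home at 0.050. A brake holds it wherever it is left: about 8 N of push moves it down, about 17 N of pull moves it up
- pad (a joint): compression of the sprung pressure pad, in m: 0 when free, limit 0.010 (bottomed out). The spring takes about 1.5 N to start and 1.5 N more per mm (about 9 N at half, 0.005), which adds to the push on the handle; the brake keeps the pad compressed after letting go
- tin_mid: a bystander: larger steel tin, 80 mm diameter, 100 mm tall; origin at the centre of its underside
- tin_flat: a bystander: low steel tin, 86 mm diameter, 42 mm tall; origin at the centre of its underside
- sanding_block: a bystander: cork hand sanding block with wooden grip, 117 x 68 x 44 mm; origin at the centre of its underside
- hardener: a bystander: white bottle with black cap, 52 mm diameter, 150 mm tall; origin at the centre of its underside
- stirrer: a bystander: flat stirring spatula 210 mm long lying on the bench
- sander: a bystander: palm-grip orbital sander standing on its pad, 125 mm diameter, 120 mm tall; origin at the centre of its underside
Not all that is in view belongs to the job. What is shaped like the tin but black, pink or turquoise is not meant.

How it is judged:
By the outcome, as a careful person would: the job done as asked, in the order asked, and still so for the second after the job is handed in, with the robot touching nothing.
It also fails if it takes over 69 s, if anything falls off the work surface, if the arm or the gripper's body presses on something with over 40 N, if the wrist force passes 120 N, or if a joint passes its speed limit or range.

## Working session

There is one attempt and no reset: what is moved stays moved. The work goes in short steps, Python scripts to look and compute and a tool call to move; the robot and the scene stay as the last step left them, time stands still between calls to the robot, and variables do not carry over. Pictures are saved under pics/ and viewed, at most 13 in all, crops included, and the job is handed in when it is done.

Besides the shell and the picture viewer there is one more tool, called after "Request:" as a command line: name --argument value ..., lists and objects as JSON in quotes. arm_command: Moves the arm, as the interface text tells. Its arguments: {"type":"object","properties":{"series":{"type":"array","items":{"type":"number"}}},"required":["series"]}

```bash
ls; mkdir -p pics
cat > h.py <<'E'
import numpy as np, cv2
from cell import monitor, viewer, workorder
def grab(n):
    cm=viewer.camera_model(n); im,d=viewer.get_image(n); np.savez('pics/%s.npz'%n,im=im,d=d,**{k:np.array(v) for k,v in cm.items()}); return im,d,cm
def load(n):
    f=np.load('pics/%s.npz'%n); return f['im'],f['d'],f
def cloud(d,cm):
    h,w=d.shape; g=np.stack(np.meshgrid(np.arange(w),np.arange(h)),-1).reshape(-1,1,2).astype(np.float64)
    n=cv2.undistortPoints(g,np.array(cm['mtx'],float),np.array(cm['dist_coeffs'],float)).reshape(h,w,2)
    P=np.dstack([n[...,0]*d,n[...,1]*d,d])
    X=(P-np.array(cm['t']).ravel())@np.array(cm['R']); X[d<=0]=np.nan
    return X
E
python3 - <<'E'
from h import *
print(monitor.read_state())
a=grab('scene')[0]; b=grab('top')[0]
cv2.imwrite('pics/s0.png',a[...,::-1]); cv2.imwrite('pics/t0.png',b[...,::-1])
E
```

```text
pics
{'clock': 0.0, 'qpos': array([-1.37182288,  0.62934096,  0.0384399 ,  1.51838195, -0.02701195,
        0.99630761, -0.02000446]), 'qd': array([ 0.00150889, -0.00030205,  0.00069307,  0.00200025, -0.0011719 ,
       -0.00065052, -0.00073159]), 'tau': array([ 7.39585848e-04, -5.63405156e+01,  1.22640911e+00, -1.93440181e+01,
        1.10477814e-02,  1.06668868e-02, -9.02143086e-06]), 'eef_pos': array([169.90040302, 626.74357996, 230.38794717]), 'tool_rot': array([-3.13967268e+00,  1.42656169e-05,  2.87680961e+00]), 'force': array([-0.13603082, -0.19318302, -0.43832314]), 'torque': array([-0.03540071, -0.04273187,  0.02660858]), 'gripper_force': 0.0, 'width': 85.20087120997093}
```

View pics/s0.png

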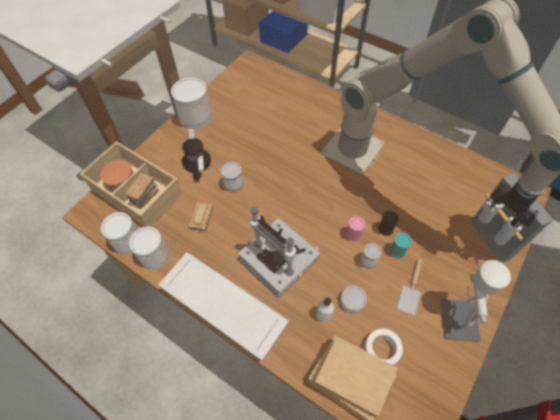

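View pics/t0.png

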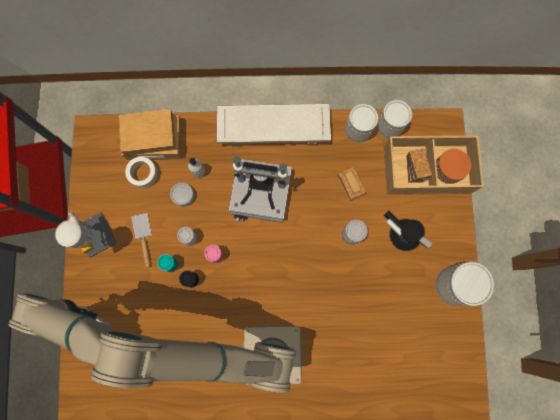

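The top view shows the robot base at (272,355) and the shaker at (262,190). The steel tins are at (186,236), (356,232) and (181,194, low). The black (189,279), pink (213,253) and turquoise (167,263) ones are decoys. I'll measure the heights and diameters next.

Run:
```python
from h import *
im,d,cm=load('top'); X=cloud(d,cm)
print('base plate',X[340,260],X[300,330])
for n,(u,v) in dict(slim=(186,236),right=(356,232),flat=(181,194),pink=(213,253),turq=(167,263),black=(189,279),bottle=(196,165)).items():
    w=X[v-16:v+17,u-16:u+17].reshape(-1,3); w=w[np.isfinite(w).all(1)]
    zt=np.percentile(w[:,2],97); 
    t=w[(w[:,2]>zt-6)]
    c=(t[:,:2].max(0)+t[:,:2].min(0))/2
    print(n,'ztop %.0f'%zt,'centre',c.round(0),'ext',np.ptp(t[:,:2],axis=0).round(0),len(t))
w=X[140:240,210:320]; 
for zlo,zhi in((45,75),(75,150),(225,262),(262,320)):
    m=(w[...,2]>zlo)&(w[...,2]<zhi); P=w[m]
    r=cv2.minAreaRect(P[:,:2].astype(np.float32)); print(zlo,zhi,len(P),np.median(P,0).round(0),r, 'zmed',np.percentile(P[:,2],[5,50,95]).round(0))
crop=np.hstack([cv2.resize(im[y-40:y+40,x-50:x+50],(400,320),interpolation=cv2.INTER_CUBIC) for x,y in((186,236),(356,232))])
big=cv2.resize(im[140:240,210:320],(528,480),interpolation=cv2.INTER_CUBIC)
cv2.imwrite('pics/c1.png',crop[...,::-1]); cv2.imwrite('pics/c2.png',big[...,::-1])
```

```text
base plate [53.78145678 45.3298196   9.45997706] [ 195.27500627 -220.27640375   -5.70667305]
slim ztop 95 centre [440. 313.] ext [57. 59.] 133
right ztop 105 centre [ 443. -314.] ext [70. 78.] 179
flat ztop 47 centre [606. 340.] ext [83. 85.] 188
pink ztop 94 centre [372. 213.] ext [55. 59.] 135
turq ztop 94 centre [324. 364.] ext [92. 95.] 151
black ztop 95 centre [282. 305.] ext [58. 55.] 132
bottle ztop 145 centre [702. 281.] ext [26. 22.] 40
45 75 2369 [597.  38.  61.] ((653.8577270507812, 6.274322509765625), (395.9597473144531, 312.2065124511719), 88.84217834472656) zmed [52. 61. 71.]
75 150 136 [621.   5.  79.] ((656.816650390625, 20.000694274902344), (225.84963989257812, 291.38616943359375), 88.60221862792969) zmed [ 75.  79. 130.]
225 262 206 [637.  37. 231.] ((636.3553466796875, 33.120201110839844), (189.9157257080078, 43.85404968261719), 77.12769317626953) zmed [225. 231. 257.]
262 320 281 [642.  30. 272.] ((642.53759765625, 31.302303314208984), (179.4309844970703, 24.261898040771484), 80.1435317993164) zmed [264. 272. 303.]
```

View pics/c1.png

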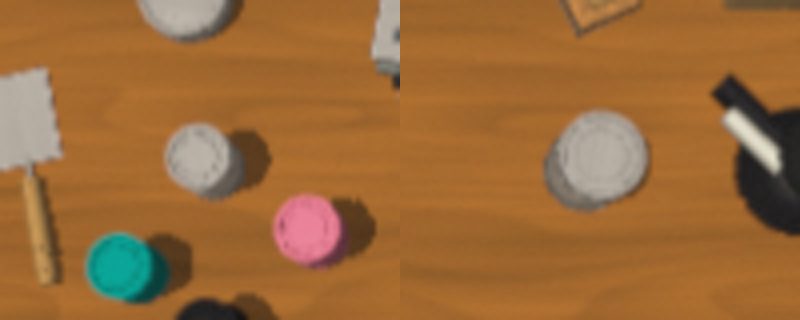

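View pics/c2.png

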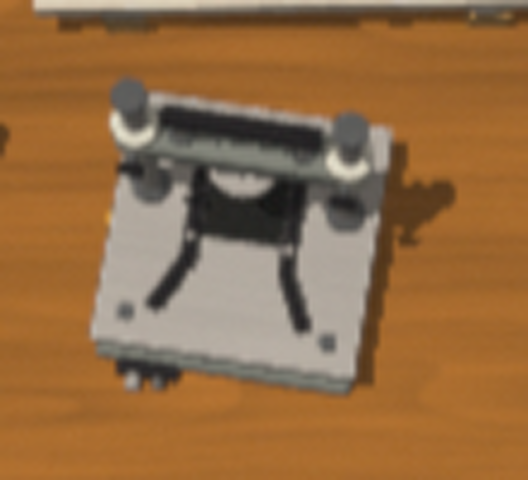

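The left crop (top view (186,236)) is grey steel, about 58 mm across and 90 tall, so it's the slim tin. The right one (356,232) is about 78 mm across and 100 tall, so it's tin_mid. The shaker crop shows column tops at (130,100) and (350,135), with the flared rails open towards the robot. Next I'll fit the shaker pose.

Run:
```python
from h import *
from scipy.optimize import least_squares
for n in('top','scene'):
    im,d,cm=load(n); X=cloud(d,cm); P=X[np.isfinite(X).all(2)]
    P=P[(np.hypot(P[:,0]-610,P[:,1]-35)<190)]
    bench=P[(P[:,2]<25)]; print(n,'bench z',np.median(bench[:,2]).round(1))
    b=np.median(bench[:,2])
    pl=P[abs(P[:,2]-b-60)<7].astype(np.float32)
    # keep the densest cluster: the platform
    pl=pl[np.hypot(*(pl[:,:2]-np.median(pl[:,:2],0)).T)<150]
    r=cv2.minAreaRect(pl[:,:2]); print(' platform',np.round(r[0],1),np.round(r[1],1),round(r[2],2),'z',np.median(pl[:,2]).round(1))
    hi=P[(P[:,2]-b>205)]
    r=cv2.minAreaRect(hi[:,:2].astype(np.float32)); print(' high',np.round(r[0],1),np.round(r[1],1),round(r[2],2))
    # column tops
    th=np.deg2rad(-9.9); ey=np.array([-np.sin(th),np.cos(th)]); ex=np.array([np.cos(th),np.sin(th)])
    c0=np.array([642,31.]); q=(hi[:,:2]-c0)@np.c_[ex,ey]
    for s in(-1,1):
        m=(abs(q[:,1]-78*s)<20)&(hi[:,2]-b>280); print(' col',s,m.sum(),np.median(hi[m],0).round(1),((hi[m].max(0)+hi[m].min(0))/2).round(1))
    m=(abs(q[:,1])<50)&(abs(q[:,0])<30); z=hi[m][:,2]-b; print(' handle z',np.percentile(z,[50,80,90,95,99]).round(0)); hm=hi[m][z>np.percentile(z,95)-10]; print(' handle mid',np.median(hm,0).round(1), ((hm.max(0)+hm.min(0))/2).round(1),len(hm))
```

```text
top bench z 0.3Traceback (most recent call last):
  File "<stdin>", line 11, in <module>
cv2.error: OpenCV(4.12.0) /io/opencv/modules/imgproc/src/convhull.cpp:143: error: (-215:Assertion failed) total >= 0 && (depth == CV_32F || depth == CV_32S) in function 'convexHull'
```

```bash
cat > fit.py <<'E'
from h import *
for n in('top','scene'):
    im,d,cm=load(n); X=cloud(d,cm); P=X[np.isfinite(X).all(2)]
    P=P[(np.hypot(P[:,0]-610,P[:,1]-35)<190)]
    b=np.median(P[P[:,2]<25][:,2]); print(n,'bench z',b.round(1))
    pl=P[abs(P[:,2]-b-60)<7]
    pl=pl[np.hypot(*(pl[:,:2]-np.median(pl[:,:2],0)).T)<150]
    r=cv2.minAreaRect(pl[:,:2].astype(np.float32)); print(' platform',np.round(r[0],1),np.round(r[1],1),round(r[2],2),'z',np.median(pl[:,2]).round(1))
    hi=P[(P[:,2]-b>205)]
    r=cv2.minAreaRect(hi[:,:2].astype(np.float32)); print(' high',np.round(r[0],1),np.round(r[1],1),round(r[2],2))
    th=np.deg2rad(-9.9); ey=np.array([-np.sin(th),np.cos(th)]); ex=np.array([np.cos(th),np.sin(th)])
    q=(hi[:,:2]-np.array([642,31.]))@np.c_[ex,ey]
    for s in(-1,1):
        m=(abs(q[:,1]-78*s)<20)&(hi[:,2]-b>280); print(' col',s,m.sum(),np.median(hi[m],0).round(1),((hi[m].max(0)+hi[m].min(0))/2).round(1))
    m=(abs(q[:,1])<50)&(abs(q[:,0])<30); z=hi[m][:,2]-b; print(' handle z',np.percentile(z,[50,80,90,95,99]).round(0)); hm=hi[m][z>np.percentile(z,95)-10]; print(' handle mid',np.median(hm,0).round(1), ((hm.max(0)+hm.min(0))/2).round(1),len(hm))
E
python3 fit.py
```

```text
top bench z 0.3
 platform [615.7  36.3] [210.2 207.5] 79.63 z 60.1
 high [635.4  32.8] [190.2  50.5] 79.58
 col -1 50 [629.7 -46.3 298.6] [629.5 -45.  298.9]
 col 1 47 [656.8 108.7 300. ] [657.  107.2 302.7]
 handle z [230. 269. 271. 273. 277.]
 handle mid [642.5  33.5 269.1] [644.4  31.8 270.9] 140
scene bench z -0.4
 platform [621.3  34.8] [211.8 207.3] 79.52 z 59.6
 high [640.8  31.9] [192.5  52.6] 79.31
 col -1 57 [635.1 -43.7 297.9] [634.  -47.5 292.4]
 col 1 63 [663.2 107.  298.7] [662.3 106.3 292. ]
 handle z [227. 268. 270. 271. 273.]
 handle mid [649.6  30.1 268.2] [647.3  28.5 267.4] 159
```

Request:
arm_command --series '[100,-3.4,-2.3,0,0,100,-6.8,-4.6,0,0,100,-10.3,-7,0,0,100,-13.7,-9.3,0,0,100,-17.1,-11.6,0,0]'

```text
clock: 0.52
eef_pos: [305.6, 468.7, 231.0]
tool_rot: [-3.141, 0.0, 2.877]
force: [0.6, 0.4, -0.8]
width: 85.3
gripper_force: 0.0
```

Request:
arm_command --series '[100,-3.4,-2.3,0,-1,100,-6.8,-4.6,0,-2,100,-10.3,-7,0,-3,100,-13.7,-9.3,0,-4,100,-17.2,-11.6,0,-4.8]'

```text
clock: 0.93
eef_pos: [440.9, 312.0, 231.1]
tool_rot: [-3.141, -0.0, 2.962]
force: [1.1, 0.2, -0.2]
width: 85.2
gripper_force: 0.0
```

Request:
arm_command --series '[100,0,0,0,0,100,0,0,0,0,100,0,0,0,0,100,0,0,0,0,100,0,0,0,0]'

```text
clock: 1.35
eef_pos: [438.9, 315.5, 231.2]
tool_rot: [3.141, -0.001, 2.964]
force: [0.4, -0.3, -0.3]
width: 85.5
gripper_force: 0.0
```

```bash
cat > w.py <<'E'
import sys
from h import *
s=monitor.read_state(); print('clock',s['clock'],s['eef_pos'].round(1),np.rad2deg(s['tool_rot']).round(2),s['width'],s['force'].round(1))
im,d,cm=grab('wrist'); print(np.array(cm['R']).round(3),np.array(cm['t']).round(1), 'cam pos',(-np.array(cm['R']).T@np.array(cm['t']).ravel()).round(1))
cv2.imwrite('pics/%s.png'%sys.argv[1],im[...,::-1]); np.savez('pics/wrist_%s.npz'%sys.argv[1],**{k:v for k,v in np.load('pics/wrist.npz').items()})
E
python3 w.py w1
```

```text
clock 1.35 [438.9 315.5 231.2] [ 1.7999e+02 -5.0000e-02  1.6980e+02] 85.49602573405654 [ 0.4 -0.3 -0.3]
[[ 0.178  0.984 -0.001]
 [ 0.93  -0.168  0.326]
 [ 0.321 -0.059 -0.945]] [-389.1 -398.5  257.5] cam pos [357.3 331.3 372.9]
```

View pics/w1.png

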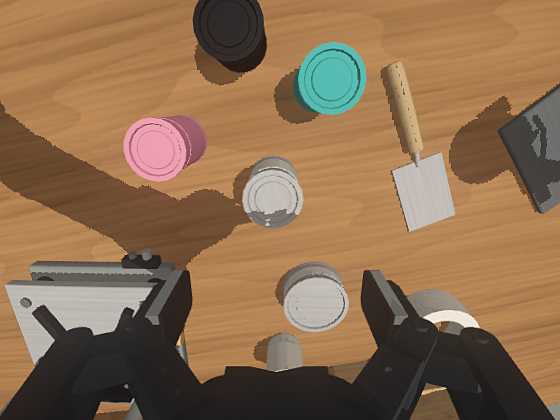

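The wrist view shows the slim grey tin with its lid centre at (272,195). The fingers are at the bottom and the shaker front is at lower left. I'll measure the tin and the shaker from here.

Run:
```python
from h import *
for n,(u,v) in dict(wrist=(272,195)).items():
    im,d,cm=load(n); X=cloud(d,cm)
    w=X[v-50:v+50,u-50:u+50].reshape(-1,3); w=w[np.isfinite(w).all(1)]
    print('bench',np.median(w[w[:,2]<20],0).round(1))
    for lo,hi in((84,100),(25,80)):
        t=w[(w[:,2]>lo)&(w[:,2]<hi)]; print(lo,len(t),np.median(t,0).round(1),((t.max(0)+t.min(0))/2).round(1),np.ptp(t,axis=0).round(1)); (c,r)=cv2.minEnclosingCircle(t[:,:2].astype(np.float32)); print(np.round(c,1),round(r,1))
    P=X[np.isfinite(X).all(2)]; Q=P[(abs(P[:,2]-60)<6)&(np.hypot(P[:,0]-520,P[:,1]-60)<110)]
    print('platform pts',len(Q),Q.min(0).round(1),Q.max(0).round(1))
    r=cv2.minAreaRect(Q[:,:2].astype(np.float32)); print(cv2.boxPoints(r).round(1))
for n in('top','scene'):
    im,d,cm=load(n); X=cloud(d,cm); P=X[np.isfinite(X).all(2)]; t=P[(np.hypot(P[:,0]-440,P[:,1]-313)<50)&(P[:,2]>84)]
    print(n,len(t),((t.max(0)+t.min(0))/2).round(1),cv2.minEnclosingCircle(t[:,:2].astype(np.float32)))
```

```text
bench [460.9 301.6  -0.8]
84 2788 [441.5 312.4  87.8] [442.4 312.2  87.9] [59.8 59.   6.9]
[442.5 312.2] 30.1
25 409 [416.1 318.5  56.7] [424.7 314.5  52.6] [23.3 52.4 54.6]
[431.1 314.5] 26.7
platform pts 5069 [500.2 -49.9  54. ] [593.3 143.5  66. ]
[[499.9 -47.9]
 [586.1 -62.3]
 [618.2 129.8]
 [532.  144.2]]
top 193 [440.6 313.6  93.4] ((441.3294982910156, 313.7605285644531), 30.308658599853516)
scene 180 [444.1 309.9  90.6] ((445.3238830566406, 309.6394348144531), 31.54007911682129)
```

Request:
arm_command --series '[100,-0.2,-0.1,4,0,100,-0.2,-0.1,8,0,100,-0.2,-0.1,12,0,100,-0.2,-0.1,16,0,100,-0.2,-0.1,19.9,0]'

```text
clock: 1.82
eef_pos: [441.2, 313.8, 30.7]
tool_rot: [3.141, 0.0, 2.963]
force: [1.0, 0.4, -0.2]
width: 85.5
gripper_force: 0.0
```

Request:
arm_command --series '[100,0,0,0,0,50,0,0,0,0,50,0,0,0,0,30,0,0,0,0,30,0,0,0,0]'

```text
clock: 2.23
eef_pos: [443.4, 314.0, 35.2]
tool_rot: [3.138, 0.004, 2.961]
force: [-0.4, -0.2, -3.3]
width: 58.8
gripper_force: 60.0
```

Request:
arm_command --series '[30,0,0,0,0,30,0,0,0,0,30,0,0,0,0,30,0,0,0,0,30,0,0,0,0]'

```text
clock: 2.65
eef_pos: [443.4, 313.9, 34.9]
tool_rot: [3.138, 0.003, 2.961]
force: [-1.1, -0.1, 9.2]
width: 58.9
gripper_force: 61.0
```

Request:
arm_command --series '[30,0,0,-2,0,30,0,0,-5,0,30,0,0,-8.5,0,30,0,0,-11,0,30,0,0,-12,0]'

```text
clock: 3.07
eef_pos: [443.8, 314.0, 156.8]
tool_rot: [3.136, 0.005, 2.96]
force: [0.4, 0.5, -3.7]
width: 58.9
gripper_force: 61.1
```

Request:
arm_command --series '[30,-0.6,-1.5,0,0,30,-1.8,-4.5,0,0,30,-3.1,-7.5,0,0,30,-4.3,-10.5,0,0,30,-5.6,-13.5,0,0]'

```text
clock: 3.48
eef_pos: [472.1, 168.3, 152.0]
tool_rot: [-3.141, -0.001, 2.961]
force: [0.1, 0.4, -3.9]
width: 58.9
gripper_force: 61.2
```

Request:
arm_command --series '[30,-1.2,-3,0,0,30,-2.4,-6,0,0,30,-3.4,-8.6,0,0,30,-4.1,-10.2,0,0,30,-4.3,-10.6,0,0]'

```text
clock: 3.9
eef_pos: [496.0, 53.1, 152.0]
tool_rot: [-3.139, 0.0, 2.955]
force: [-0.7, 0.0, -2.9]
width: 59.1
gripper_force: 61.2
```

Request:
arm_command --series '[30,0,0,0,0,30,0,0,0,0,30,0,0,0,0,30,0,0,0,0,30,0,0,0,0]'

```text
clock: 4.32
eef_pos: [495.7, 59.2, 152.2]
tool_rot: [3.141, -0.0, 2.963]
force: [-0.0, -0.3, -2.9]
width: 58.9
gripper_force: 61.2
```

```bash
python3 w.py w2
```

```text
clock 4.3167 [495.7  59.2 152.2] [ 1.7997e+02 -2.0000e-02  1.6976e+02] 58.90453500560589 [-0.  -0.3 -2.9]
[[ 0.179  0.984 -0.001]
 [ 0.93  -0.168  0.327]
 [ 0.321 -0.059 -0.945]] [-147.5 -468.5  149.3] cam pos [414.1  75.  294. ]
```

View pics/w2.png

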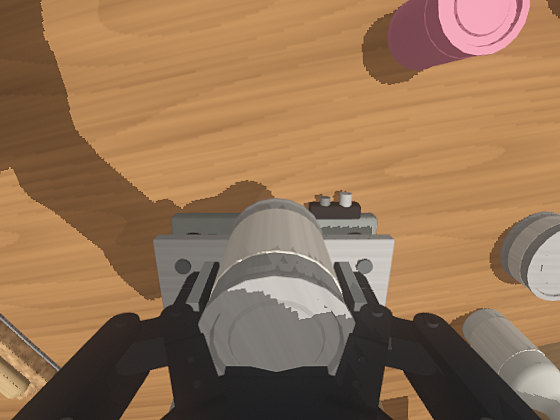

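The wrist view shows the tin gripped upright and centred over the platform. The platform's front corners are at (155,237) and (393,237). I'll use them to measure the shaker from close by.

Run:
```python
from h import *
im,d,cm=load('wrist'); X=cloud(d,cm); print(np.array(cm['mtx']).round(1).tolist())
c,s=np.cos(np.deg2rad(-10.4)),np.sin(np.deg2rad(-10.4)); O=np.array([644.5,31.3])
Y=X.copy(); Y[...,:2]=(X[...,:2]-O)@np.array([[c,-s],[s,c]])
m=(abs(X[...,2]-60)<4)&(abs(Y[...,0]+90)<80)&(abs(Y[...,1])<130)
print(m.sum(),np.median(X[m],0))
for v in(245,255,265,275):
    r=np.where(m[v,140:420])[0]+140; print(v,r.min(),r.max(),Y[v,r.min()].round(1),Y[v,r.max()].round(1))
for u in(165,175,195,205,355,370,380):
    r=np.where(m[200:300,u])[0]+200
    if len(r): print('col',u,r.min(),Y[r.min(),u].round(1),X[r.min(),u].round(1))
```

```text
[[302.0, 0.0, 276.1], [0.0, 302.0, 210.2], [0.0, 0.0, 1.0]]
5234 [537.47288307   3.51247603  59.1311596 ]
245 154 393 [-120.8 -104.8   58.2] [-121.1  103.2   57.7]
255 155 391 [-110.9 -105.4   58. ] [-112.3  101.9   59.6]
265 157 390 [-102.  -104.1   59.9] [-101.4  103.1   57.8]
275 158 388 [ -91.4 -104.8   59.2] [-91.9 102.1  59. ]
col 165 238 [-127.1  -94.6   57.4] [502.4 -38.8  57.4]
col 175 239 [-126.4  -85.8   57.7] [504.7 -30.3  57.7]
col 195 239 [-126.   -68.7   56.7] [508.1 -13.5  56.7]
col 205 239 [-126.3  -59.8   57.2] [509.4  -4.7  57.2]
col 355 239 [-127.    69.2   58. ] [532.1 122.2  58. ]
col 370 239 [-126.7   82.4   57.5] [534.7 135.2  57.5]
col 380 239 [-126.2   91.5   56.4] [536.9 144.1  56.4]
```

Request:
arm_command --series '[30,-2,-0.05,0,0,30,-4,-0.1,0,0,30,-6,-0.13,0,0,30,-6.5,-0.13,0,0,30,-6.5,-0.13,2,0]'

```text
clock: 4.78
eef_pos: [564.4, 45.0, 135.1]
tool_rot: [3.139, 0.009, 2.96]
force: [1.4, -1.0, -4.2]
width: 58.7
gripper_force: 61.1
```

Request:
arm_command --series '[30,0,0,1.5,0,30,0,0,2.5,0,30,0,0,3,0,30,0,0,3.3,0,30,0,0,3.3,0]'

```text
clock: 5.2
eef_pos: [559.4, 45.0, 99.0]
tool_rot: [-3.141, -0.001, 2.961]
force: [-0.7, -0.4, -3.8]
width: 58.9
gripper_force: 61.2
```

Request:
arm_command --series '[30,0,0,0,0,30,0,0,0.1,0,30,0,0,0.2,0,30,0,0,0.3,0,30,0,0,0.3,0]'

```text
clock: 5.62
eef_pos: [559.7, 44.7, 96.4]
tool_rot: [3.141, 0.0, 2.961]
force: [0.1, -0.0, -2.9]
width: 59.1
gripper_force: 61.1
```

Request:
arm_command --series '[30,0,0,0.05,0,30,0,0,0.1,0,30,0,0,0.15,0,30,0,0,0.15,0,30,0,0,0.15,0]'

```text
clock: 6.03
eef_pos: [559.7, 44.8, 95.0]
tool_rot: [3.142, 0.0, 2.961]
force: [-0.5, -0.5, -0.3]
width: 59.0
gripper_force: 61.6
```

Request:
arm_command --series '[30,0,0,0.05,0,30,0,0,0.1,0,30,0,0,0.1,0,30,0,0,0.1,0,30,0,0,0.1,0]'

```text
clock: 6.45
eef_pos: [559.7, 44.7, 95.0]
tool_rot: [3.141, 0.0, 2.96]
force: [-3.7, -1.0, 9.5]
width: 58.8
gripper_force: 62.4
```

Request:
arm_command --series '[60,0,0,-0.1,0,100,0,0,-0.1,0,100,0,0,-0.1,0,100,0,0,-0.1,0,100,0,0,-0.1,0]'

```text
clock: 6.87
eef_pos: [559.8, 44.8, 94.7]
tool_rot: [3.141, 0.0, 2.961]
force: [0.9, 0.1, 0.4]
width: 85.2
gripper_force: 0.0
```

Request:
arm_command --series '[100,0,0,-1,0,100,0,0,-3,0,100,0,0,-6,0,100,0,0,-9,0,100,0,0,-10,0]'

```text
clock: 7.28
eef_pos: [562.1, 45.0, 199.5]
tool_rot: [3.139, 0.007, 2.96]
force: [0.9, 0.7, -1.3]
width: 85.6
gripper_force: 0.0
```

Request:
arm_command --series '[100,2,0,0,0,100,5,0,0,0,100,8,0,0,0,100,10,0,0,0,100,10,0,0,0]'

```text
clock: 7.7
eef_pos: [456.1, 63.3, 194.9]
tool_rot: [-3.14, -0.005, 2.963]
force: [-1.3, 0.2, 0.8]
width: 85.0
gripper_force: 0.0
```

```bash
python3 w.py w3
```

```text
clock 7.7 [456.1  63.3 194.9] [-179.93   -0.29  169.75] 85.02111074495679 [-1.3  0.2  0.8]
[[ 0.179  0.984 -0.003]
 [ 0.932 -0.168  0.322]
 [ 0.317 -0.06  -0.947]] [-144.2 -444.8  205. ] cam pos [375.2  79.3 337.1]
```

View pics/w3.png

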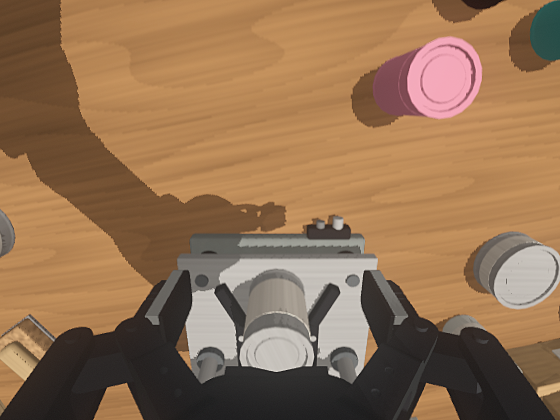

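The wrist view shows the tin upright on the platform between the flared rails, with its lid near (277,345). The columns at (210,360) and (343,360) are symmetric about it. Next I turn the gripper 90° so that the back of the front finger can push the tin, with the gripper body staying behind the head.

Request:
arm_command --series '[100,0,0,0,6,100,0,0,0,12,100,0,0,0,18,100,0,0,0,24,100,0,0,0,30]'

```text
clock: 8.17
eef_pos: [462.7, 62.6, 195.1]
tool_rot: [3.141, 0.001, 2.431]
force: [0.6, -0.1, 0.7]
width: 85.9
gripper_force: 0.0
```

Request:
arm_command --series '[100,0,0,0,6,100,0,0,0,12,100,0,0,0,18,100,0,0,0,24,100,0,0,0,30]'

```text
clock: 8.58
eef_pos: [462.7, 62.6, 195.1]
tool_rot: [3.14, 0.001, 1.908]
force: [-0.0, -0.5, -0.6]
width: 85.5
gripper_force: 0.0
```

Request:
arm_command --series '[100,0,0,0,6,100,0,0,0,12,100,0,0,0,18,100,0,0,0,24,100,0,0,0,30]'

```text
clock: 9.0
eef_pos: [462.7, 62.7, 195.1]
tool_rot: [3.14, -0.0, 1.385]
force: [0.5, 0.7, 0.0]
width: 85.4
gripper_force: 0.0
```

Request:
arm_command --series '[100,0,0,0,0,100,0,0,0,0,100,0,0,0,0,100,0,0,0,0,100,0,0,0,0]'

```text
clock: 9.42
eef_pos: [461.5, 62.7, 194.9]
tool_rot: [3.141, -0.0, 1.391]
force: [0.1, 0.5, 0.0]
width: 85.3
gripper_force: 0.0
```

```bash
cat > st.py <<'E'
from h import *
s=monitor.read_state(); c,s_=np.cos(np.deg2rad(-10.4)),np.sin(np.deg2rad(-10.4)); O=np.array([646,30.3])
e=s['eef_pos']; print(s['clock'],e.round(1),np.rad2deg(s['tool_rot']).round(2),'shaker xy',((e[:2]-O)@np.array([[c,-s_],[s_,c]])).round(1),s['force'].round(1),s['qpos'].round(2))
E
python3 st.py
python3 - <<'E'
from h import *
grab('top'); im,d,cm=load('top'); X=cloud(d,cm); P=X[np.isfinite(X).all(2)]
c,s=np.cos(np.deg2rad(-10.4)),np.sin(np.deg2rad(-10.4)); O=np.array([643.2,31.2])
Q=P.copy(); Q[:,:2]=(P[:,:2]-O)@np.array([[c,-s],[s,c]])
t=Q[(abs(Q[:,0]+88)<45)&(abs(Q[:,1])<45)&(Q[:,2]>140)&(Q[:,2]<160)]; print(len(t),t.min(0),t.max(0))
cv2.imwrite('pics/t1.png',cv2.resize(im[150:320,200:340],(560,680))[:600,:,::-1])
E
```

```text
9.4167 [461.5  62.7 194.9] [ 1.7999e+02 -1.0000e-02  7.9690e+01] shaker xy [-187.4   -1.4] [0.1 0.5 0. ] [-0.51  0.46  0.44  2.06 -0.3   0.68 -0.05]
17 [-102.86123142  -28.5825082   143.56932812] [-69.46898216 -21.05958613 158.08548815]
```

```bash
cat > prof.py <<'E'
from h import *
from scipy.spatial.transform import Rotation as Ro
s=monitor.read_state(); im,d,cm=grab('wrist'); X=cloud(d,cm); 
R=Ro.from_euler('xyz',s['tool_rot']).as_matrix(); T=(X-s['eef_pos'])@R
P=T[np.isfinite(T).all(2)]; print('width',s['width'])
P=P[(abs(P[:,0])<60)&(abs(P[:,1])<100)&(P[:,2]<15)]
for lo in range(-130,15,8):
    q=P[(P[:,2]>=lo)&(P[:,2]<lo+8)]
    if len(q): print(lo,len(q),'y',np.percentile(q[:,1],[0,1,99,100]).round(0),'x',np.percentile(q[:,0],[1,99]).round(0))
E
python3 prof.py
```

```text
width 85.5275289431348
-98 3684 y [-70. -68.  71.  73.] x [12. 22.]
-90 9505 y [-72. -69.  71.  73.] x [ 3. 19.]
-82 8636 y [-72. -70.  72.  74.] x [-8. 19.]
-74 6644 y [-73. -71.  73.  76.] x [-10.  18.]
-66 4921 y [-74. -71.  74.  76.] x [-9. 15.]
-58 1055 y [-71. -64.  66.  72.] x [ 2. 15.]
-50 1342 y [-55. -54.  57.  58.] x [-7. 13.]
-42 1280 y [-56. -55.  57.  58.] x [-10.  13.]
-34 1046 y [-55. -55.  57.  58.] x [-10.  13.]
-26 857 y [-56. -54.  57.  57.] x [-9. 13.]
-18 317 y [-48. -47.  50.  51.] x [-9. 12.]
```

View pics/t1.png

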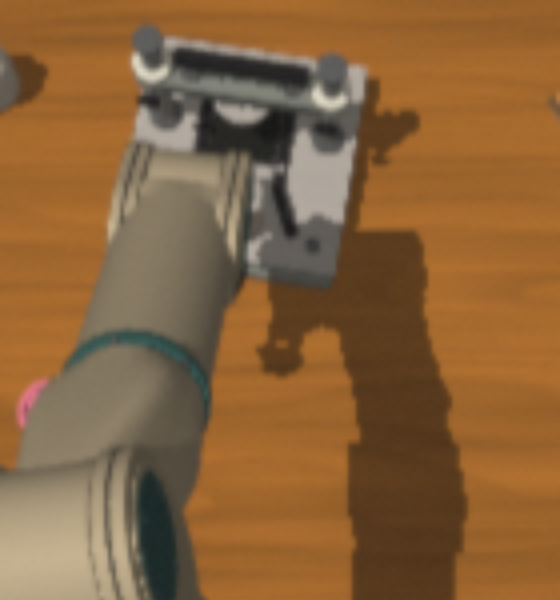

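The top crop shows the wrist housing ahead of the tool axis, and the profile shows the finger knuckles standing out to ±74 mm. I'll check the wrist's forward overhang against the head before pushing with a knuckle.

Run:
```python
from h import *
c,s=np.cos(np.deg2rad(-10.4)),np.sin(np.deg2rad(-10.4))
for n,O in(('top',(643.2,31.2)),('scene',(649,31))):
    if n=='scene': grab(n)
    im,d,cm=load(n); X=cloud(d,cm); P=X[np.isfinite(X).all(2)]
    Q=P.copy(); Q[:,:2]=(P[:,:2]-np.array(O))@np.array([[c,-s],[s,c]])
    for lo in range(180,520,20):
        q=Q[(Q[:,2]>=lo)&(Q[:,2]<lo+20)&(Q[:,0]>-280)&(Q[:,0]<-45)&(abs(Q[:,1])<130)]
        if len(q)>3: print(n,'z-ztcp',lo-195,len(q),'x-xtcp',(q[:,0].max()+187).round(0),'y',q[:,1].min().round(0),q[:,1].max().round(0))
```

```text
top z-ztcp 145 5 x-xtcp 1.0 y -38.0 -35.0
top z-ztcp 165 4 x-xtcp 5.0 y -38.0 -35.0
scene z-ztcp 5 17 x-xtcp 53.0 y -10.0 9.0
scene z-ztcp 25 28 x-xtcp 55.0 y -6.0 9.0
scene z-ztcp 45 29 x-xtcp 72.0 y -7.0 10.0
scene z-ztcp 65 80 x-xtcp 73.0 y -12.0 15.0
scene z-ztcp 85 78 x-xtcp 71.0 y -18.0 17.0
scene z-ztcp 105 99 x-xtcp 68.0 y -14.0 16.0
scene z-ztcp 125 69 x-xtcp 35.0 y -23.0 36.0
scene z-ztcp 145 93 x-xtcp 36.0 y -27.0 35.0
scene z-ztcp 165 92 x-xtcp 35.0 y -31.0 35.0
scene z-ztcp 185 81 x-xtcp 36.0 y -29.0 36.0
scene z-ztcp 205 121 x-xtcp 37.0 y -31.0 35.0
scene z-ztcp 225 82 x-xtcp 35.0 y -29.0 34.0
scene z-ztcp 245 110 x-xtcp 35.0 y -19.0 39.0
scene z-ztcp 265 111 x-xtcp 36.0 y -23.0 34.0
scene z-ztcp 285 78 x-xtcp 37.0 y -21.0 34.0
scene z-ztcp 305 112 x-xtcp 37.0 y -32.0 44.0
```

Request:
arm_command --series '[100,0.1,-1,0,0,100,0.15,-2.5,0,0,100,0.15,-2.5,3,0,100,0.15,-2.5,6,0,100,0.15,-2.5,9,0]'

```text
clock: 9.98
eef_pos: [436.5, 69.4, 104.4]
tool_rot: [3.14, -0.001, 1.391]
force: [0.2, 1.3, -0.2]
width: 85.2
gripper_force: 0.0
```

Request:
arm_command --series '[100,0,0,1.5,0,100,0,0,3,0,100,0,0,4.2,0,100,0,0,5,0,100,0,0,5,0]'

```text
clock: 10.4
eef_pos: [435.6, 68.7, 53.7]
tool_rot: [-3.139, 0.001, 1.39]
force: [-0.2, 1.0, -0.7]
width: 85.5
gripper_force: 0.0
```

Request:
arm_command --series '[100,0,0,0,0,100,0,0,0.2,0,100,0,0,0.3,0,100,0,0,0.3,0,100,0,0,0.3,0]'

```text
clock: 10.82
eef_pos: [437.2, 68.9, 52.2]
tool_rot: [3.141, -0.0, 1.39]
force: [-0.1, 0.4, 0.5]
width: 85.3
gripper_force: 0.0
```

```bash
python3 st.py
```

```text
10.8167 [437.2  68.9  52.2] [ 1.7996e+02 -2.0000e-02  7.9640e+01] shaker xy [-2.123e+02  2.000e-01] [-0.1  0.4  0.5] [-0.36  0.69  0.2   2.23 -0.5   0.27  0.1 ]
```

Request:
arm_command --series '[100,0,0.5,0,0,100,0,1,0,0,100,0,1.5,0,0,100,0,1.8,0,0,100,0,2,0,0]'

```text
clock: 11.23
eef_pos: [456.6, 65.1, 51.8]
tool_rot: [-3.141, -0.0, 1.39]
force: [-3.6, 0.7, 1.6]
width: 85.3
gripper_force: 1.3
```

Request:
arm_command --series '[100,0,0.3,0,0,100,0,0.6,0,0,100,0,0.9,0,0,100,0,1.2,0,0,100,0,1.5,0,0]'

```text
clock: 11.65
eef_pos: [471.5, 62.4, 51.7]
tool_rot: [-3.141, 0.0, 1.39]
force: [-2.2, 1.1, -0.4]
width: 85.1
gripper_force: 1.1
```

Request:
arm_command --series '[100,0,0.4,0,0,100,0,0.8,0,0,100,0,1.2,0,0,100,0,1.6,0,0,100,0,2,0,0]'

```text
clock: 12.07
eef_pos: [491.5, 58.7, 51.8]
tool_rot: [3.142, 0.0, 1.39]
force: [-3.3, 1.2, 0.6]
width: 85.5
gripper_force: 1.1
```

```bash
python3 st.py
python3 - <<'E'
from h import *
im,d,cm=grab('scene'); cv2.imwrite('pics/s1.png',cv2.resize(im[180:310,210:380],(784,600),interpolation=cv2.INTER_CUBIC)[...,::-1])
E
```

```text
12.0667 [491.5  58.7  51.8] [180.     0.    79.63] shaker xy [-1.571e+02  1.000e-01] [-3.3  1.2  0.6] [-0.34  0.73  0.25  2.09 -0.47  0.38  0.1 ]
```

View pics/s1.png

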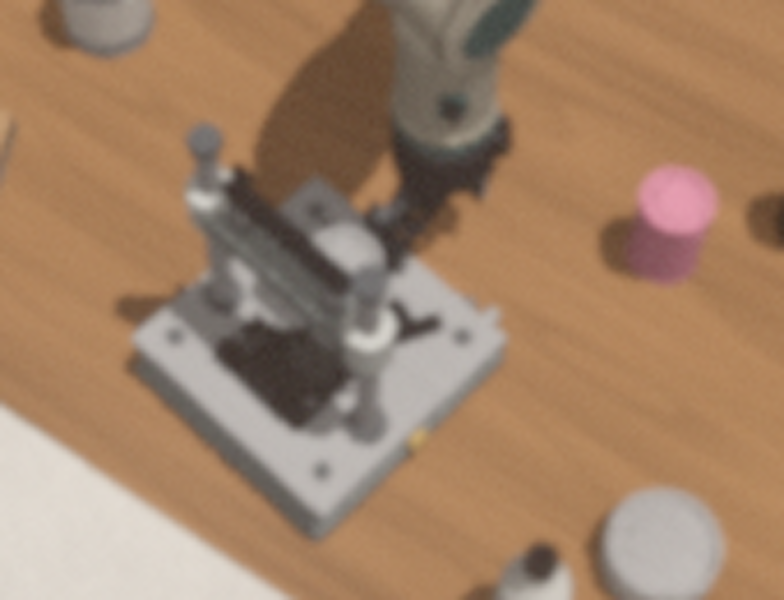

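The scene crop shows the tin upright and moving under the head (lid at (345,250)), pushed by the knuckle. The push is about 3 N, so I carry on.

Request:
arm_command --series '[100,0,0.4,0,0,100,0,0.8,0,0,100,0,1.2,0,0,100,0,1.6,0,0,100,0,2,0,0]'

```text
clock: 12.53
eef_pos: [511.2, 55.2, 51.8]
tool_rot: [3.142, -0.0, 1.39]
force: [-2.5, 0.7, 0.8]
width: 85.3
gripper_force: 1.2
```

Request:
arm_command --series '[100,0,0.4,0,0,100,0,0.8,0,0,100,0,1.2,0,0,100,0,1.6,0,0,100,0,2,0,0]'

```text
clock: 12.95
eef_pos: [530.8, 51.5, 51.8]
tool_rot: [-3.142, -0.0, 1.39]
force: [-2.5, -0.3, 1.2]
width: 85.0
gripper_force: 1.2
```

Request:
arm_command --series '[100,0,0.1,0,0,100,0,0.2,0,0,100,0,0.3,0,0,100,0,0.4,0,0,100,0,0.5,0,0]'

```text
clock: 13.37
eef_pos: [535.2, 50.7, 51.8]
tool_rot: [-3.141, 0.0, 1.39]
force: [-2.8, 0.2, 1.6]
width: 85.4
gripper_force: 1.2
```

Request:
arm_command --series '[100,0,0.1,0,0,100,0,0.2,0,0,100,0,0.3,0,0,100,0,0.4,0,0,100,0,0.4,0,0]'

```text
clock: 13.78
eef_pos: [539.6, 49.9, 51.8]
tool_rot: [3.141, -0.0, 1.39]
force: [-1.8, 0.9, 0.6]
width: 85.3
gripper_force: 0.9
```

Request:
arm_command --series '[100,0,0.1,0,0,100,0,0.2,0,0,100,0,0.2,0,0,100,0,0.2,0,0,100,0,0.2,0,0]'

```text
clock: 14.2
eef_pos: [541.4, 49.6, 51.8]
tool_rot: [3.141, 0.0, 1.39]
force: [-1.3, -0.0, -0.2]
width: 85.4
gripper_force: 0.7
```

Request:
arm_command --series '[100,0,0.1,0,0,100,0,0.2,0,0,100,0,0.2,0,0,100,0,0.2,0,0,100,0,0.2,0,0]'

```text
clock: 14.62
eef_pos: [543.3, 49.2, 51.8]
tool_rot: [3.141, 0.0, 1.39]
force: [-1.3, 0.1, -0.1]
width: 85.6
gripper_force: 0.8
```

Request:
arm_command --series '[100,0,0.1,0,0,100,0,0.1,0,0,100,0,0.1,0,0,100,0,0.1,0,0,100,0,0.1,0,0]'

```text
clock: 15.03
eef_pos: [544.2, 49.1, 51.8]
tool_rot: [3.142, -0.0, 1.39]
force: [-1.8, 0.9, -0.1]
width: 85.4
gripper_force: 0.9
```

Request:
arm_command --series '[100,0,0.1,0,0,100,0,0.1,0,0,100,0,0.1,0,0,100,0,0.1,0,0,100,0,0.1,0,0]'

```text
clock: 15.45
eef_pos: [544.3, 49.1, 51.7]
tool_rot: [-3.14, -0.0, 1.39]
force: [-4.7, 0.7, 3.3]
width: 85.2
gripper_force: 2.5
```

```bash
python3 st.py
python3 - <<'E'
from h import *
im,d,cm=grab('scene'); cv2.imwrite('pics/s2.png',cv2.resize(im[200:300,230:330],(600,600),interpolation=cv2.INTER_CUBIC)[...,::-1])
X=cloud(d,cm); P=X[np.isfinite(X).all(2)]
c,s=np.cos(np.deg2rad(-10.4)),np.sin(np.deg2rad(-10.4)); Q=P.copy(); Q[:,:2]=(P[:,:2]-np.array([649,31]))@np.array([[c,-s],[s,c]])
t=Q[(abs(Q[:,0])<45)&(abs(Q[:,1])<45)&(Q[:,2]>85)&(Q[:,2]<160)]
for lo in range(85,160,10):
    q=t[(t[:,2]>=lo)&(t[:,2]<lo+10)]
    if len(q): print(lo,len(q),q.min(0).round(0),q.max(0).round(0))
E
```

```text
15.45 [544.3  49.1  51.7] [-179.9    -0.     79.63] shaker xy [-1.035e+02  1.000e-01] [-4.7  0.7  3.3] [-0.32  0.77  0.29  1.95 -0.44  0.48  0.1 ]
85 40 [-14. -39.  85.] [41. 44. 95.]
95 19 [ -6. -19.  95.] [ 28.  28. 105.]
105 20 [-14.  -8. 106.] [ 28.  28. 115.]
115 19 [ -7. -14. 115.] [ 28.  27. 124.]
125 17 [ -6. -14. 125.] [ 28.  27. 135.]
135 27 [ -1. -14. 135.] [ 29.  28. 145.]
145 44 [ -2. -25. 145.] [ 29.  29. 154.]
```

View pics/s2.png

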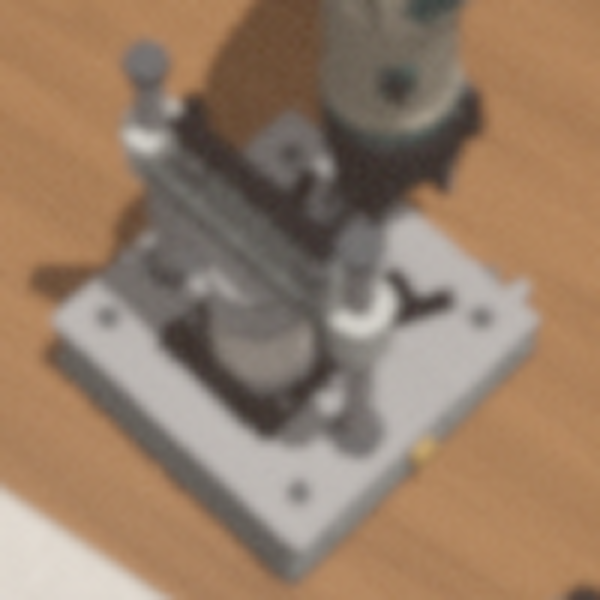

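The scene crop shows the tin standing upright in the cradle against the rear stop (tin at (262,345)). The push force rose to about 5 N with no more travel, so the tin is home. I back off, rise, shut the fingers and go over the handle.

Request:
arm_command --series '[100,0,-0.5,0,0,100,0,-2,0,0,100,0,-4,0,0,100,0,-6,0,0,100,0,-7,0,0]'

```text
clock: 15.92
eef_pos: [474.7, 61.7, 51.9]
tool_rot: [-3.141, 0.0, 1.39]
force: [-0.5, 0.5, -0.6]
width: 85.4
gripper_force: 0.0
```

Request:
arm_command --series '[100,0,0,-3,0,100,0,0,-7,0,100,0,0,-10,0,0,0,0,-13,0,0,0,0,-16,0]'

```text
clock: 16.33
eef_pos: [477.3, 61.3, 213.8]
tool_rot: [3.138, -0.0, 1.389]
force: [0.0, 0.7, -0.6]
width: 64.0
gripper_force: 0.0
```

Request:
arm_command --series '[0,0,0,-3,0,0,0,0,-6,0,0,0,0,-8,0,0,0,0,-9.5,0,0,0,0,-9.5,0]'

```text
clock: 16.75
eef_pos: [479.2, 61.5, 310.1]
tool_rot: [3.133, -0.003, 1.39]
force: [-0.1, -0.2, -0.6]
width: 0.6
gripper_force: 0.0
```

```bash
python3 st.py
python3 - <<'E'
from h import *
s=monitor.read_state(); print(s['width'])
for n,O in(('scene',(649,31)),('top',(643.2,31.2))):
    im,d,cm=grab(n)
    X=cloud(d,cm); P=X[np.isfinite(X).all(2)]
    c,s=np.cos(np.deg2rad(-10.4)),np.sin(np.deg2rad(-10.4)); Q=P.copy(); Q[:,:2]=(P[:,:2]-np.array(O))@np.array([[c,-s],[s,c]])
    for lo,hi in((85,140),(140,160),(250,290)):
        q=Q[(abs(Q[:,0])<35)&(abs(Q[:,1])<35)&(Q[:,2]>=lo)&(Q[:,2]<hi)]
        if len(q): print(n,lo,len(q),q.min(0).round(0),q.max(0).round(0),np.median(q,0).round(0))
E
```

```text
16.75 [479.2  61.5 310.1] [179.52  -0.2   79.62] shaker xy [-169.7    0.6] [-0.1 -0.2 -0.6] [-0.59  0.33  0.54  1.88 -0.2   0.98 -0.14]
0.585267279524769
scene 85 117 [-13. -29.  85.] [ 35.  28. 140.] [ 20.  18. 111.]
scene 140 53 [ -1. -20. 142.] [ 28.  29. 155.] [ 18.  12. 148.]
scene 250 113 [ -9. -34. 258.] [  8.  35. 275.] [  2.   2. 268.]
top 85 28 [-29. -28.  86.] [ -4.  -8. 139.] [-21. -19. 112.]
top 140 17 [-27. -28. 141.] [ -4.  -8. 156.] [-18. -19. 149.]
top 250 107 [-10. -35. 261.] [  9.  34. 277.] [ -1.  -0. 269.]
```

Request:
arm_command --series '[0,0,3,0,0,0,0,7,0,0,0,0,11,0,0,0,0,15,0,0,0,0,17.2,0,0]'

```text
clock: 17.27
eef_pos: [648.6, 29.3, 304.1]
tool_rot: [3.142, 0.001, 1.389]
force: [0.6, 0.0, -0.5]
width: -0.1
gripper_force: 0.0
```

Request:
arm_command --series '[0,0,0,0,0,0,0,0,0,0,0,0,0,1,0,0,0,0,2,0,0,0,0,2,0]'

```text
clock: 17.68
eef_pos: [642.9, 31.4, 283.9]
tool_rot: [-3.136, 0.0, 1.39]
force: [-0.9, 0.2, 0.3]
width: -0.0
gripper_force: 0.0
```

```bash
python3 st.py
```

```text
17.6833 [642.9  31.4 283.9] [-1.7969e+02  2.0000e-02  7.9650e+01] shaker xy [-3.3  0.5] [-0.9  0.2  0.3] [-0.38  0.62  0.5   1.47 -0.31  1.14 -0.  ]
```

Request:
arm_command --series '[0,0,0.2,0.5,0,0,0,0.2,0.9,0,0,0,0.2,1.2,0,0,0,0.2,1.5,0,0,0,0.2,1.8,0]'

```text
clock: 18.1
eef_pos: [647.5, 30.3, 269.3]
tool_rot: [3.141, -0.0, 1.39]
force: [-2.0, 0.5, 8.9]
width: -0.1
gripper_force: 3.9
```

Request:
arm_command --series '[0,0,0,0.2,0,0,0,0,0.4,0,0,0,0,0.6,0,0,0,0,0.8,0,0,0,0,1,0]'

```text
clock: 18.52
eef_pos: [647.5, 30.3, 260.2]
tool_rot: [3.141, -0.001, 1.39]
force: [-2.5, 0.6, 7.4]
width: 0.0
gripper_force: 3.8
```

Request:
arm_command --series '[0,0,0,0.15,0,0,0,0,0.3,0,0,0,0,0.45,0,0,0,0,0.6,0,0,0,0,0.6,0]'

```text
clock: 18.93
eef_pos: [647.5, 30.3, 253.9]
tool_rot: [3.141, -0.001, 1.39]
force: [-2.0, -0.1, 5.2]
width: -0.2
gripper_force: 2.6
```

Request:
arm_command --series '[0,0,0,0.05,0,0,0,0,0.1,0,0,0,0,0.15,0,0,0,0,0.2,0,0,0,0,0.2,0]'

```text
clock: 19.35
eef_pos: [647.5, 30.3, 252.6]
tool_rot: [3.141, -0.001, 1.39]
force: [-3.7, -0.1, 8.7]
width: -0.3
gripper_force: 4.4
```

Request:
arm_command --series '[0,0,0,0.05,0,0,0,0,0.1,0,0,0,0,0.15,0,0,0,0,0.2,0,0,0,0,0.2,0]'

```text
clock: 19.77
eef_pos: [647.6, 30.3, 251.0]
tool_rot: [3.14, -0.001, 1.39]
force: [-4.4, 0.8, 10.7]
width: 0.0
gripper_force: 5.6
```

Request:
arm_command --series '[0,0,0,0.05,0,0,0,0,0.1,0,0,0,0,0.15,0,0,0,0,0.2,0,0,0,0,0.2,0]'

```text
clock: 20.18
eef_pos: [647.5, 30.3, 249.5]
tool_rot: [3.14, -0.001, 1.39]
force: [-4.7, 1.2, 14.2]
width: -0.1
gripper_force: 6.7
```

Request:
arm_command --series '[0,0,0,0.05,0,0,0,0,0.1,0,0,0,0,0.1,0,0,0,0,0.1,0,0,0,0,0.1,0]'

```text
clock: 20.6
eef_pos: [647.6, 30.3, 248.7]
tool_rot: [3.14, -0.002, 1.39]
force: [-5.7, 0.6, 15.2]
width: 0.2
gripper_force: 7.3
```

Request:
arm_command --series '[0,0,0,0.05,0,0,0,0,0.1,0,0,0,0,0.1,0,0,0,0,0.1,0,0,0,0,0.1,0]'

```text
clock: 21.02
eef_pos: [647.6, 30.3, 247.9]
tool_rot: [3.14, -0.002, 1.39]
force: [-6.0, 1.0, 15.8]
width: 0.0
gripper_force: 7.9
```

Request:
arm_command --series '[0,0,0,-0.3,0,0,0,0,-1,0,0,0,0,-3,0,0,0,0,-6,0,0,0,0,-8,0]'

```text
clock: 21.43
eef_pos: [648.0, 29.9, 326.8]
tool_rot: [3.14, 0.0, 1.39]
force: [-0.2, 0.1, 1.1]
width: -0.1
gripper_force: 0.0
```

Request:
arm_command --series '[0,0,-3,0,0,0,0,-7,0,0,0,0,-11,0,0,0,0,-15,0,0,0,0,-17,0,0]'

```text
clock: 21.85
eef_pos: [475.6, 61.4, 324.6]
tool_rot: [-3.138, -0.001, 1.39]
force: [-1.0, 1.4, -0.2]
width: -0.1
gripper_force: 0.0
```

Request:
arm_command --series '[0,0,0,0,0,0,0,0,0,0,0,0,0,0,0,0,0,0,0,0,0,0,0,0,0]'

```text
clock: 22.27
eef_pos: [481.3, 60.4, 324.6]
tool_rot: [3.141, 0.001, 1.389]
force: [0.5, 0.3, 0.1]
width: 0.4
gripper_force: 0.0
```

```bash
python3 st.py
python3 - <<'E'
from h import *
for n,O in(('scene',(649,31)),('top',(643.2,31.2))):
    zs=[]
    for k in range(4):
        im,d,cm=grab(n)
        X=cloud(d,cm); P=X[np.isfinite(X).all(2)]
        c,s=np.cos(np.deg2rad(-10.4)),np.sin(np.deg2rad(-10.4)); Q=P.copy(); Q[:,:2]=(P[:,:2]-np.array(O))@np.array([[c,-s],[s,c]])
        q=Q[(abs(Q[:,0])<5)&(abs(Q[:,1])<35)&(Q[:,2]>235)]; b=np.median(P[(np.hypot(P[:,0]-610,P[:,1]-35)<190)&(P[:,2]<25),2]); zs.append(np.median(q[:,2])-b)
    print(n,'handle top',np.round(zs,1))
    for lo,hi in((85,105),(105,125),(125,150)):
        q=Q[(abs(Q[:,0])<35)&(abs(Q[:,1])<35)&(Q[:,2]>=lo)&(Q[:,2]<hi)]
        if len(q): print(n,lo,len(q),q.min(0).round(0),q.max(0).round(0))
im,d,cm=load('scene'); cv2.imwrite('pics/s3.png',cv2.resize(im[180:310,210:380],(784,600),interpolation=cv2.INTER_CUBIC)[...,::-1])
E
```

```text
22.2667 [481.3  60.4 324.6] [1.7997e+02 4.0000e-02 7.9580e+01] shaker xy [-1.674e+02 -1.000e-01] [0.5 0.3 0.1] [-0.59  0.32  0.55  1.84 -0.19  1.03 -0.15]
scene handle top [247.1 247.8 247.1 246.8]
scene 85 45 [-11. -18.  85.] [ 33.  28. 105.]
scene 105 34 [ -5. -15. 105.] [ 28.  28. 124.]
scene 125 44 [  0. -15. 125.] [ 29.  28. 150.]
top handle top [247.  247.7 247.9 247.5]
top 85 10 [-28. -28.  90.] [ -6.  -8. 102.]
top 105 9 [-28. -27. 106.] [ -6.  -8. 120.]
top 125 15 [-28. -28. 127.] [ -6.  -9. 147.]
```

View pics/s3.png

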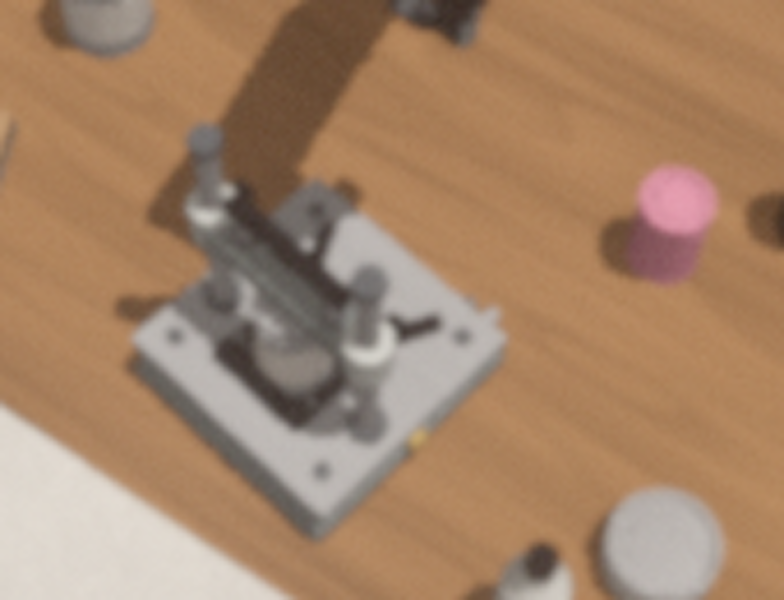

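The scene crop shows the tin upright in the cradle (290,360) with the head clamped on it. The handle top is at about 247.5 mm, which puts the pad about half compressed, and the arm is clear. Handing in.

```bash
python3 -c "
from cell import workorder; print(workorder.finish_job())"
```

```text
the job is handed in; nothing more can be done
None
```

I handed the job in: the slim tin stands upright against the rear stop, the clamp head is down with the pad about half compressed (handle top about 247.5 mm, target 248), and the arm is clear; only the tin and the clamp head were touched.

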